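Centre the wobbly egg cup on its stand

TASK

The breakfast eggs are being set out: nudge the blue egg cup with light pushes of the fingers until its whole foot lies inside the dark ring in the middle of its little wooden stand, upright and with the egg still sitting in it, then take the hand away. Do not pinch or lift the cup, do not tip it over and do not touch the egg. Leave the white egg cup, which is already centred on its own stand, and everything else on the worktop where they are.

Things in the scene. Friction and masses are not known exactly. Their poses are not given: they have to be found in the camera images.
- stand: the blue cup's stand: round light-wood pedestal, 35 mm high, flat top 110 mm across, foot 100 mm across, a narrower waist; weighted, it does not move. A wall cabinet overhangs the worktop 0.47 m up behind it, so keep the hand low. Origin at the centre of its underside on the worktop, z up. It and everything on it may stand turned anyhow
- stand_middle (a point): the middle of that stand's flat top (35 mm above the worktop) and of the thin dark ring inlaid there (inner diameter 65 mm, outer 71 mm)
- stand_other: the white cup's stand, exactly like the first, same origin; it does not move
- cup_blue: the glazed blue egg cup, loose, about 0.11 kg, 32 mm high. A disc-shaped foot 54 mm across, its widest part; under it the cup stands on a pad only 18 mm across, so it rocks. Above, a conical bowl, 27 mm across at the bottom, 48 mm at the rim. Friction holds it where it is left. Origin at the centre of its underside (on the stand's top), z up
- cup_blue_foot (a point): centre of the blue cup's foot disc, 8 mm above its underside; the disc's upright edge (radius 27 mm) runs from 4 to 12.5 mm above the stand's top. Nowhere is cup or egg wider: an upright finger with its tip 4 to 8 mm above the stand's top meets this edge and the cup slides upright; pushed at bowl or egg it tips
- egg_blue: the brown boiled egg, loose in the blue cup's bowl: 38 mm across, 46 mm long, about 0.055 kg, standing upright. Origin at its widest section, about 33 mm above the cup's origin; its top is about 60 mm above the stand's top. Origin z axis along the egg, up
- cup_white: the white egg cup, of the same shape, centred on the other stand; to be left alone. Origin as for the blue one
- egg_white: the pale boiled egg in the white cup, like the other; to be left alone
- mill: bystander: black salt mill, 43 mm across, 103 mm tall, origin at the centre of its underside
- mug: bystander: white mug with dots, 107 mm tall, 92 mm across and 127 mm with its handle, origin at the underside
- teaspoon: bystander: steel teaspoon lying flat, 130 mm long, origin at its underside
- jar: bystander: screw jar with red lid, 65 mm across, 100 mm tall, origin at the centre of its underside

How it is judged:
At the end, for the whole second after the job is handed in: Blue cup centred within 7 mm on its stand, standing on it (3 mm), upright within 0.06 rad and at rest, egg upright in its bowl; white cup upright within 5 mm of its start, egg in it; mill, mug, teaspoon and jar within 20 mm of where they were (horizontal distance between cup_blue and stand_middle below 0.007 m and angle between each of cup_blue, cup_white's own z axis and vertical below 0.06 rad and z of cup_blue in the frame of stand_middle between -0.003 and 0.003 m and linear speed of cup_blue below 0.01 m/s and linear speed of egg_blue below 0.015 m/s and distance between egg_blue and cup_blue below 0.036 m and z of egg_blue in the frame of cup_blue above 0.029 m and angle between each of egg_blue, egg_white's own z axis and vertical below 0.35 rad and distance between egg_white and cup_white below 0.036 m and z of egg_white in the frame of cup_white above 0.029 m and distance of cup_white from where it was at the start of the episode below 0.005 m and distance of each of mill, mug, teaspoon, jar from where it was at the start of the episode below 0.02 m); the robot touches nothing.
It fails at once if the blue cup is lifted more than 10 mm off the stand or falls off it (z of cup_blue in the frame of stand_middle above 0.01 m or z of cup_blue in the frame of stand_middle below -0.01 m).
It fails at once if the blue cup is tipped by more than 0.35 rad (angle between cup_blue's own z axis and vertical above 0.35 rad).
It fails at once if the blue cup is pinched or rammed (more than 10 N) (contact force between the fingers and cup_blue above 10 N).
It fails at once if the robot touches the brown egg (contact force between any of the arm, the fingers and egg_blue above 0.2 N).
It fails at once if the white egg cup is shifted by 5 mm, or another thing by 20 mm (distance of cup_white from where it was at the start of the episode above 0.005 m or distance of any of mill, mug, teaspoon, jar from where it was at the start of the episode above 0.02 m).
It also fails if it takes over 40 s, if anything falls off the work surface, if the arm or the gripper's body presses on something with over 40 N, if the wrist force passes 120 N, or if a joint passes its speed limit or range.

ROBOT

A 7-joint arm with a two-finger parallel gripper is mounted at the origin on a cart in front of the work surface, level with it; the furniture and walls round the work are solid. World frame = base frame: x ahead of the robot, y to its left, z up, the work surface at z = 0. Lengths are in m, angles in rad, forces in N, time in s.
With the tool pointing down it reaches from about 0.425 to 0.975 m from the base axis. Payload 16.7 kg.
Tool frame: the origin (TCP) lies on the front face of the gripper's body, between the roots of the fingers; the fingertips stand 73 mm ahead of it and the grasp point (between the pads) lies arm.pinch_z ahead of it (arm.pinch_z is the distance from the TCP to the grasp point, in m); z points along the fingers, y is the line along which they close (so a half turn about z gives the same grasp; the last joint's range is limited). The gripper opens to 85 mm and grips with 20 to 120 N. Pads are 22 mm wide; open, the fingers measure 114 mm over their backs; the gripper's body (76 mm by 85 mm) begins 54 mm behind the grasp point. The pads swing forward as they close: fully open they stand 13 mm farther back than shut.
Start: joints at [-1.329, 0.426, 0.074, 1.606, -0.034, 1.111, -0.067], TCP at [0.257, 0.624, 0.304] pointing down, gripper open.
Joint ranges: [-2.85, 2.85], [-0.5, 2.14], [-1.23, 1.37], [0.21, 2.46], [-1.02, 4.16], [0.16, 2.05], [-2.73, 2.73]. Speed limits (rad/s): [1.89, 1.89, 2.39, 2.39, 3.01, 3.01, 3.01].

INTERFACE

Orientations are given as a rotation vector (axis times angle).
In Python, from workcell import arm gives the robot as it stands. The module is installed in compiled form; this text tells all that it offers.
- The arm moves only by the tool play_rows, never from a script. Its argument "deltas" is a list of rows, each an object of numbers: "dx", "dy", "dz": the shift along the tool's x, y, z in units of 12 cm (1.0 is 12 cm); "wx", "wy", "wz": the turn, a rotation vector about the tool's x, y, z in units of pi rad (1.0 is pi rad). A call has 1 to 20 rows; each row shifts and turns the commanded pose from where the row before left it, along the tool's axes as they then stand; what a row does not reach is not made up. A row lasts 1/12 s, in which the tool goes at most 41.7 mm and 7.16 degrees, less where a joint would pass 70% of its speed; a pose out of reach is approached as far as the arm can. A call with a number of a shift or a turn outside -1 to 1 is refused whole. A call with a gripper value outside its range is refused whole. "jaw" is the opening, from 0 (shut) to 1 (fully open), set as the call begins (left out, the last holds). The fingers move at their own pace and stop on an object; "force" is the grip in N (left out, the last holds). Time passes only in rows, so rows that do not move let the fingers close. It gives the time, the measured TCP pose, the force, the opening and the grip force at its end, in the units of the state.
- arm.get_obs(): the state, without advancing time (a new reading comes with each control period).
- arm.capture(name): name is "scene" or "top" or "wrist"; returns the picture (480x640x3 uint8, red, green, blue); there is no depth.
- arm.camera_info(name): a dict with "mtx" (3x3 intrinsics, pixels), "distortion" ([k1, k2, p1, p2, k3] as OpenCV has them; the pictures are not rectified), "R" (3x3) and "t" (3): a world point X has camera coordinates R X + t. Camera axes: x right, y down, z forward; pixel columns grow to the right and rows downward; lengths in m; the calibration is good to about 2 mm. A picture is of the moment at which its call begins: read the wrist's pose just before it. camera_info takes no time and is no camera call; for the wrist camera it gives the pose at the moment of the call.
- arm.hand_in(): hands the job in; it is judged then, once.
The state is a dict: "t": time; "qpos": joint angles; "joint_velocities": joint speeds; "joint_efforts": joint torques, N m; "tool_pos": TCP position; "tcp_rot": TCP orientation; "ft_force": force on the tool from outside, world axes, zero at the start; "torque": the same for the moment, N m; "grip_width": finger opening in m; "grip_force": force on a finger pad.
Only numpy, scipy, OpenCV 4.12 (cv2) and the standard library are available. Lean on these libraries where they do the work, as an engineer would, in place of code of your own. Each camera call takes 0.05 s, during which the arm holds its last target. There are 200 camera calls.

## Working session

There is one attempt and no reset: what is moved stays moved. The work goes in short steps, Python scripts to look and compute and a tool call to move; the robot and the scene stay as the last step left them, time stands still between calls to the robot, and variables do not carry over. Pictures are saved under pics/ and viewed, at most 10 in all, crops included, and the job is handed in when it is done.

Besides the shell and the picture viewer there is one more tool, called by a JSON object that holds its "name" and its "arguments". play_rows: Moves the arm, as the interface text tells. Shifts and turns lie within -1 to 1; 1 stands for 12 cm of shift or pi rad of turn. Its arguments: {"type":"object","properties":{"deltas":{"type":"array","items":{"type":"object","properties":{"dx":{"type":"number"},"dy":{"type":"number"},"dz":{"type":"number"},"wx":{"type":"number"},"wy":{"type":"number"},"wz":{"type":"number"}}}},"jaw":{"type":"number"},"force":{"type":"number"}},"required":["deltas"]}

```bash
mkdir -p pics; python3 - <<'E'
from workcell import arm
import cv2
o=arm.get_obs();print(o['t'],o['tool_pos'],o['tcp_rot'],o['grip_width'],arm.pinch_z)
for n in('scene','top'):
    cv2.imwrite(f'pics/{n}0.png',arm.capture(n)[:,:,::-1]); c=arm.camera_info(n); print(n,c['mtx'].tolist(),c['R'].round(3).tolist(),c['t'])
E
```

```text
0.0 [0.25704054 0.62381606 0.30322555] [-6.10031665e-01 -3.08161149e+00  1.94290242e-03] 0.08555786992151067 0.0539
scene [[615.6523494608915, 0.0, 318.96678943960467], [0.0, 615.6523494608915, 249.7141648723436], [0.0, 0.0, 1.0]] [[0.432, -0.902, -0.015], [-0.422, -0.187, -0.887], [0.797, 0.39, -0.461]] [-0.11502984  0.3208722   1.04576973]
top [[603.3368466507113, 0.0, 317.56848897979904], [0.0, 603.3368466507113, 249.2004768368261], [0.0, 0.0, 1.0]] [[-0.026, -1.0, 0.015], [-0.992, 0.024, -0.128], [0.127, -0.018, -0.992]] [0.11599669 0.51521842 1.4679343 ]
```

View pics/scene0.png

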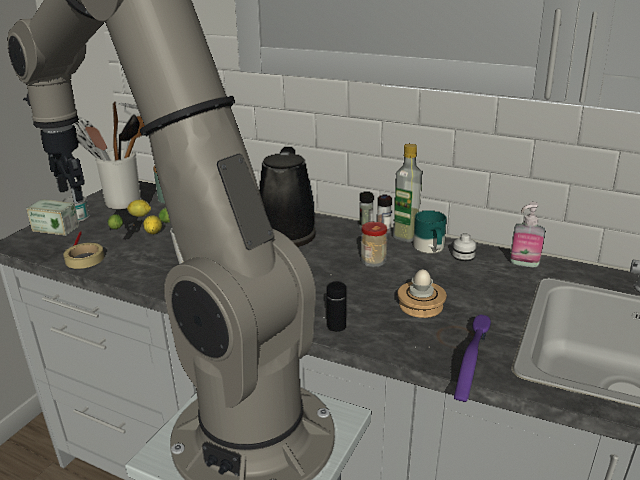

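View pics/top0.png

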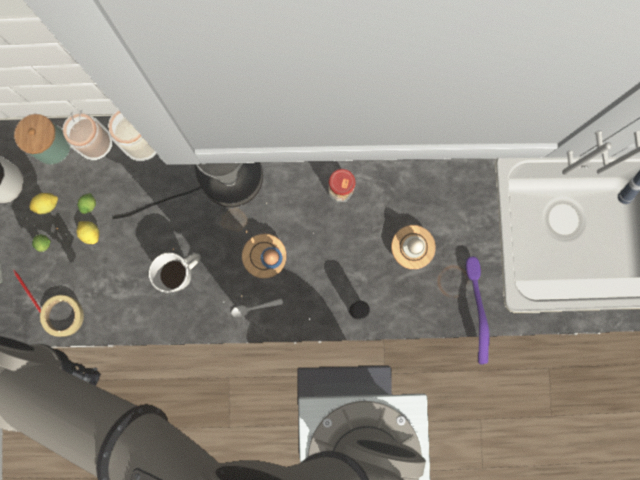

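The top view shows the blue cup's stand at about (264,256), with the egg at (271,258). The white cup's stand is at (413,247), the mug at (170,272), the spoon at (257,307), the mill at (359,310) and the jar at (342,184). I'll enlarge the blue stand.

```bash
cat > h.py <<'E'
from workcell import arm
import cv2, numpy as np
def ray(n,px,z,c=None):
    c=c or arm.camera_info(n); u=cv2.undistortPoints(np.array([[px]],float),np.array(c['mtx']),np.array(c['distortion']))[0,0]
    R=np.array(c['R']);o=-R.T@np.array(c['t']);d=R.T@np.array([u[0],u[1],1]);return o+d*(z-o[2])/d[2]
def proj(n,X,c=None):
    c=c or arm.camera_info(n); return cv2.projectPoints(np.array(X,float).reshape(-1,3),cv2.Rodrigues(np.array(c['R']))[0],np.array(c['t']),np.array(c['mtx']),np.array(c['distortion']))[0][:,0]
E
python3 - <<'E'
from h import *
im=cv2.imread('pics/top0.png'); c=im[226:286,224:304]; cv2.imwrite('pics/crop0.png',cv2.resize(c,None,fx=10,fy=10,interpolation=cv2.INTER_CUBIC))
for nm,p,z in [('stand',(264,256),.035),('egg',(271,258),.08),('white',(413,247),.035),('jar',(342,182),.1),('mill',(359,310),.1),('mug',(172,272),.1),('spoon',(237,311),0),('spoon2',(282,302),0)]: print(nm,ray('top',p,z))
E
```

```text
stand [0.50375165 0.2363332  0.035     ]
egg [0.49316681 0.21638024 0.08      ]
white [ 0.51743104 -0.1348563   0.035     ]
jar [0.67119099 0.04131483 0.1       ]
mill [0.36303157 0.01086498 0.1       ]
mug [0.46306722 0.45012211 0.1       ]
spoon [0.37062406 0.30870494 0.        ]
spoon2 [0.39049724 0.19540055 0.        ]
```

View pics/crop0.png

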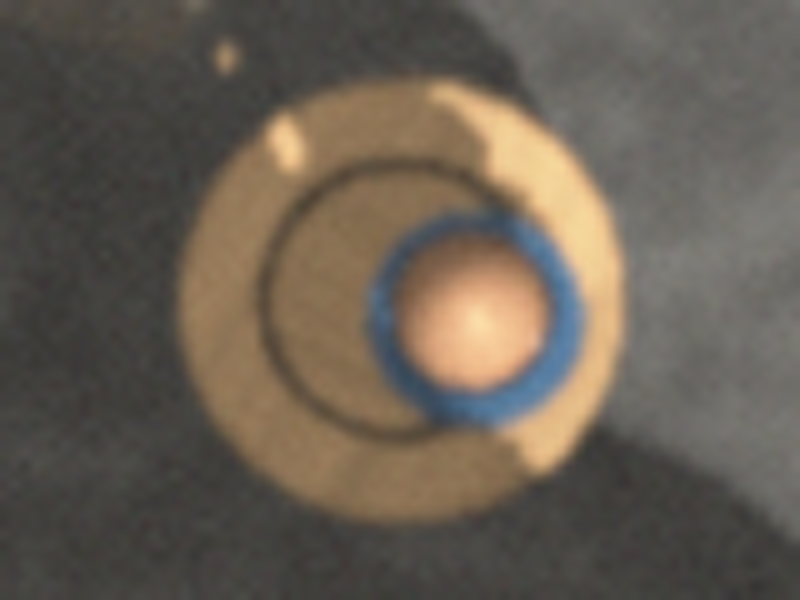

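The enlarged crop puts the stand's centre at crop pixel (403,299), which is image (263.9,255.4). The cup's foot is centred at about (477,320), or image (271.2,257.5). So the cup has to go about 18 mm in +y and 5 mm in +x. I'll turn the closed fingers so that tool x points along the push, then go above the -y side of the cup.

{"name": "play_rows", "arguments": {"deltas": [{"wz": 0.038}, {"wz": 0.038}, {"wz": 0.038}, {"wz": 0.038}, {"wz": 0.038}, {"wz": 0.038}, {"wz": 0.038}, {"wz": 0.038}, {"wz": 0.038}, {"wz": 0.038}, {"wz": 0.038}, {"wz": 0.038}], "jaw": 0}}

```text
invalid input
```

{"name": "play_rows", "arguments": {"deltas": [{"dx": -0.214, "dy": 0.188}, {"dx": -0.214, "dy": 0.188}, {"dx": -0.214, "dy": 0.188}, {"dx": -0.214, "dy": 0.188}, {"dx": -0.214, "dy": 0.188}, {"dx": -0.214, "dy": 0.188}, {"dx": -0.214, "dy": 0.188}, {"dx": -0.214, "dy": 0.188}, {"dx": -0.214, "dy": 0.188}, {"dx": -0.214, "dy": 0.188}, {"dx": -0.214, "dy": 0.188}, {"dx": -0.214, "dy": 0.188}, {"dx": -0.214, "dy": 0.188}, {"dx": -0.214, "dy": 0.188}, {"dx": -0.214, "dy": 0.188}, {}, {}, {}]}}

```text
invalid input
```

```bash
python3 - <<'E'
from h import *
from scipy.spatial.transform import Rotation as Ro
o=arm.get_obs();print(o['t'],o['tool_pos'],Ro.from_rotvec(o['tcp_rot']).as_matrix().round(3).tolist(),o['grip_width'],o['qpos'].round(2) if hasattr(o['qpos'],'round') else o['qpos'])
c=arm.camera_info('wrist');w=arm.capture('wrist');s=arm.capture('scene');t=arm.capture('top')
for n,i in zip('wst',(w,s,t)): cv2.imwrite(f'pics/{n}1.png',i[:,:,::-1])
import pickle;pickle.dump(c,open('w1.pkl','wb'))
print(proj('scene',[[.5,.2,.05]]),proj('top',[[.5,.2,.05]]))
E
```

```text
0.1 [0.25702846 0.6238414  0.30332553] [[-0.925, 0.381, -0.0], [0.381, 0.925, -0.001], [-0.0, -0.001, -1.0]] 0.08533673493135216 [-1.33  0.43  0.07  1.61 -0.03  1.11 -0.07]
[[286.15475314 261.30800819]] [[278.39453913 256.45685372]]
```

View pics/w1.png

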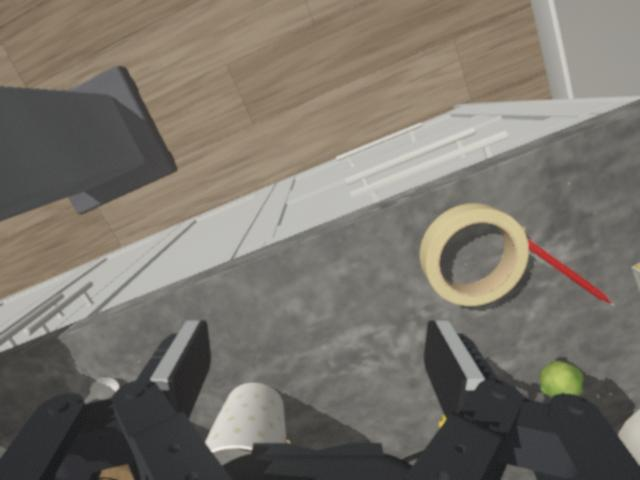

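Both move calls were refused, so the arm hasn't moved. The wrist view still shows the start place, with the open fingers at (180,370) and (455,370) and the tape at (475,255). I'll retry with every field filled in.

{"name": "play_rows", "arguments": {"deltas": [{"dx": 0, "dy": 0, "dz": 0, "wx": 0, "wy": 0, "wz": 0.038}], "jaw": 0, "force": 20}}

```text
t: 0.33
tool_pos: [0.2572, 0.624, 0.3037]
tcp_rot: [-0.789, -3.041, 0.0]
ft_force: [-0.1, 0.4, -0.3]
grip_width: 0.0754
grip_force: 0.0
```

{"name": "play_rows", "arguments": {"deltas": [{"dx": 0, "dy": 0, "dz": 0, "wx": 0, "wy": 0, "wz": 0.038}, {"dx": 0, "dy": 0, "dz": 0, "wx": 0, "wy": 0, "wz": 0.038}, {"dx": 0, "dy": 0, "dz": 0, "wx": 0, "wy": 0, "wz": 0.038}, {"dx": 0, "dy": 0, "dz": 0, "wx": 0, "wy": 0, "wz": 0.038}, {"dx": 0, "dy": 0, "dz": 0, "wx": 0, "wy": 0, "wz": 0.038}, {"dx": 0, "dy": 0, "dz": 0, "wx": 0, "wy": 0, "wz": 0.038}, {"dx": 0, "dy": 0, "dz": 0, "wx": 0, "wy": 0, "wz": 0.038}, {"dx": 0, "dy": 0, "dz": 0, "wx": 0, "wy": 0, "wz": 0.038}, {"dx": 0, "dy": 0, "dz": 0, "wx": 0, "wy": 0, "wz": 0.038}, {"dx": 0, "dy": 0, "dz": 0, "wx": 0, "wy": 0, "wz": 0.038}, {"dx": 0, "dy": 0, "dz": 0, "wx": 0, "wy": 0, "wz": 0.038}, {"dx": 0, "dy": 0, "dz": 0, "wx": 0, "wy": 0, "wz": 0}], "jaw": 0, "force": 20}}

```text
t: 1.33
tool_pos: [0.2569, 0.6241, 0.3037]
tcp_rot: [2.489, 1.916, -0.0]
ft_force: [-0.7, 0.4, -0.5]
grip_width: -0.0001
grip_force: 0.0
```

{"name": "play_rows", "arguments": {"deltas": [{"dx": -0.214, "dy": 0.188, "dz": 0, "wx": 0, "wy": 0, "wz": 0}, {"dx": -0.214, "dy": 0.188, "dz": 0, "wx": 0, "wy": 0, "wz": 0}, {"dx": -0.214, "dy": 0.188, "dz": 0, "wx": 0, "wy": 0, "wz": 0}, {"dx": -0.214, "dy": 0.188, "dz": 0, "wx": 0, "wy": 0, "wz": 0}, {"dx": -0.214, "dy": 0.188, "dz": 0, "wx": 0, "wy": 0, "wz": 0}, {"dx": -0.214, "dy": 0.188, "dz": 0, "wx": 0, "wy": 0, "wz": 0}, {"dx": -0.214, "dy": 0.188, "dz": 0, "wx": 0, "wy": 0, "wz": 0}, {"dx": -0.214, "dy": 0.188, "dz": 0, "wx": 0, "wy": 0, "wz": 0}, {"dx": -0.214, "dy": 0.188, "dz": 0, "wx": 0, "wy": 0, "wz": 0}, {"dx": -0.214, "dy": 0.188, "dz": 0, "wx": 0, "wy": 0, "wz": 0}, {"dx": -0.214, "dy": 0.188, "dz": 0, "wx": 0, "wy": 0, "wz": 0}, {"dx": -0.214, "dy": 0.188, "dz": 0, "wx": 0, "wy": 0, "wz": 0}, {"dx": -0.214, "dy": 0.188, "dz": 0, "wx": 0, "wy": 0, "wz": 0}, {"dx": -0.214, "dy": 0.188, "dz": 0, "wx": 0, "wy": 0, "wz": 0}, {"dx": -0.214, "dy": 0.188, "dz": 0, "wx": 0, "wy": 0, "wz": 0}, {"dx": 0, "dy": 0, "dz": 0, "wx": 0, "wy": 0, "wz": 0}, {"dx": 0, "dy": 0, "dz": 0, "wx": 0, "wy": 0, "wz": 0}, {"dx": 0, "dy": 0, "dz": 0, "wx": 0, "wy": 0, "wz": 0}], "jaw": 0, "force": 20}}

```text
t: 2.83
tool_pos: [0.4884, 0.1667, 0.3039]
tcp_rot: [-2.481, -1.927, 0.0]
ft_force: [-0.1, 0.3, -1.4]
grip_width: -0.0002
grip_force: 0.0
```

```bash
python3 - <<'E'
from h import *
from scipy.spatial.transform import Rotation as Ro
o=arm.get_obs();print(o['t'],o['tool_pos'],Ro.from_rotvec(o['tcp_rot']).as_matrix().round(3).tolist(),o['grip_width'])
c=arm.camera_info('wrist');w=arm.capture('wrist');s=arm.capture('scene');t=arm.capture('top')
for n,i in zip('wst',(w,s,t)): cv2.imwrite(f'pics/{n}1.png',i[:,:,::-1])
import pickle;pickle.dump(c,open('w1.pkl','wb'))
E
```

```text
2.8333 [0.48841513 0.16672937 0.30390314] [[0.247, 0.969, -0.0], [0.969, -0.247, 0.0], [0.0, -0.0, -1.0]] -0.00023395027471858736
```

View pics/w1.png

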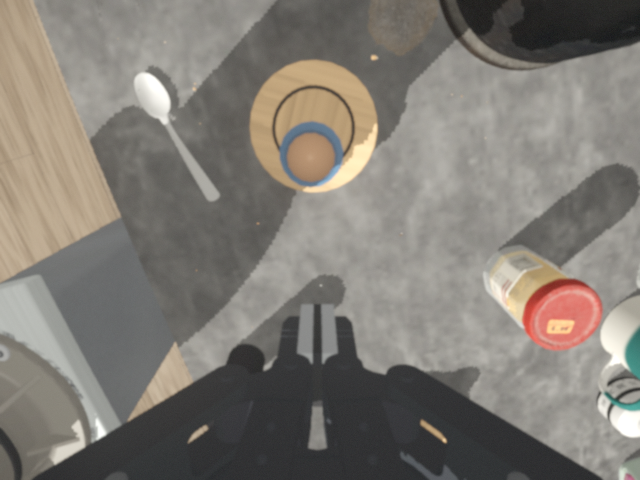

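The wrist view has tool +x pointing up in the picture. The stand spans 249–378 × 59–193, so its centre is about (313.5,126), and the dark ring is centred on the same spot. The cup's foot is at about (311,155) and the closed fingertips at (318,310). So the cup lies almost straight ahead of the fingers. Next I'll compute the positions.

```bash
cat >> h.py <<'E'
def blue(im,box):
    x0,y0,x1,y1=box; h=cv2.cvtColor(im[y0:y1,x0:x1],cv2.COLOR_BGR2HSV)
    m=cv2.inRange(h,(98,90,30),(125,255,255)); k=np.argwhere(m)[:,::-1]; hull=cv2.convexHull(k.astype(np.int32))
    e=cv2.fitEllipse(hull); return (np.array(e[0])+(x0,y0)),e[1],cv2.boundingRect(k.astype(np.int32)),m
E
python3 - <<'E'
from h import *
import pickle;c=pickle.load(open('w1.pkl','rb'))
im=cv2.imread('pics/w1.png'); b=blue(im,(240,50,390,200)); print(b[:3])
S=ray('w',(313.5,126),.035,c);print('stand w',S)
print('cup w z.045',ray('w',b[0],.045,c))
t=cv2.imread('pics/top0.png');b=blue(t,(240,230,290,285));print(b[:3],'cup top',ray('top',b[0],.045),'stand top',ray('top',(263.85,255.4),.035))
# predicted outlines of the foot + stand for checking
a=np.linspace(0,6.28,73)
def circ(X,r,z): return np.c_[X[0]+r*np.cos(a),X[1]+r*np.sin(a),0*a+z]
for X,r,z in((S,.055,.035),(S,.0355,.035),(ray('w',b[0],.045,c),.027,.0475)):
    q=proj('w',circ(X,r,z),c);print(q.min(0),q.max(0))
o=arm.get_obs()['tool_pos'];print('tip px',proj('w',[[o[0],o[1],o[2]-.073]],c), np.array(c['R']).round(3).tolist(), (-np.array(c['R']).T@c['t']))
E
```

```text
Traceback (most recent call last):
  File "h.py", line 11, in blue
    e=cv2.fitEllipse(hull); return (np.array(e[0])+(x0,y0)),e[1],cv2.boundingRect(k.astype(np.int32)),m
cv2.error: OpenCV(4.12.0) /io/opencv/modules/imgproc/src/shapedescr.cpp:356: error: (-215:Assertion failed) n >= 0 && (depth == CV_32F || depth == CV_32S) in function 'fitEllipseNoDirect'
```

```bash
sed -i 's/k=np.argwhere(m)\[:,::-1\]/k=cv2.findNonZero(m)/; s/k.astype(np.int32)/k/g' h.py
python3 - <<'E'
from h import *
import pickle;c=pickle.load(open('w1.pkl','rb'))
im=cv2.imread('pics/w1.png'); b=blue(im,(240,50,390,200)); print(b[:3])
S=ray('w',(313.5,126),.035,c);print('stand w',S)
C=ray('w',b[0],.045,c);print('cup w z.045',C)
t=cv2.imread('pics/top0.png');b=blue(t,(240,230,290,285));print(b[:3],'cup top',ray('top',b[0],.045),'stand top',ray('top',(263.85,255.4),.035))
a=np.linspace(0,6.28,73)
def circ(X,r,z): return np.c_[X[0]+r*np.cos(a),X[1]+r*np.sin(a),0*a+z]
for X,r,z in((S,.055,.035),(S,.0355,.035),(C,.027,.0475)):
    q=proj('w',circ(X,r,z),c);print(q.min(0),q.max(0))
o=arm.get_obs()['tool_pos'];print('tip px',proj('w',[[o[0],o[1],o[2]-.073]],c), np.array(c['R']).round(3).tolist(), (-np.array(c['R']).T@c['t']))
E
```

```text
Traceback (most recent call last):
  File "h.py", line 10, in blue
    m=cv2.inRange(h,(98,90,30),(125,255,255)); k=cv2.findNonZero(m); hull=cv2.convexHull(k)
                                                                          ~~~~~~~~~~~~~~^^^
cv2.error: OpenCV(4.12.0) /io/opencv/modules/imgproc/src/convhull.cpp:143: error: (-215:Assertion failed) total >= 0 && (depth == CV_32F || depth == CV_32S) in function 'convexHull'
```

```bash
python3 - <<'E'
from h import *
im=cv2.imread('pics/w1.png');h=cv2.cvtColor(im,cv2.COLOR_BGR2HSV);print(im.shape,[(y,h[y,311].tolist(),im[y,311].tolist()) for y in (126,128,130,184,186)])
print(h[155,278:292:2].tolist())
E
```

```text
(480, 640, 3) [(126, [105, 76, 141], [141, 120, 99]), (128, [105, 77, 136], [136, 116, 95]), (130, [105, 67, 122], [122, 106, 90]), (184, [104, 73, 140], [140, 121, 100]), (186, [14, 23, 164], [149, 156, 164])]
[[17, 80, 179], [109, 21, 133], [104, 79, 135], [105, 73, 129], [150, 9, 117], [13, 86, 157], [14, 97, 166]]
```

```bash
sed -i 's/(98,90,30)/(95,38,30)/' h.py
cat > m.py <<'E'
from h import *
import pickle;c=pickle.load(open('w1.pkl','rb'))
im=cv2.imread('pics/w1.png'); b=blue(im,(240,50,390,200)); print(b[:3])
S=ray('w',(313.5,126),.035,c);print('stand w',S)
C=ray('w',b[0],.045,c);print('cup w z.045',C)
t=cv2.imread('pics/top0.png');b=blue(t,(240,230,290,285));print(b[:3],'cup top',ray('top',b[0],.045),'stand top',ray('top',(263.85,255.4),.035))
a=np.linspace(0,6.28,73)
def circ(X,r,z): return np.c_[X[0]+r*np.cos(a),X[1]+r*np.sin(a),0*a+z]
for X,r,z in((S,.055,.035),(S,.0355,.035),(C,.027,.0475)):
    q=proj('w',circ(X,r,z),c);print(q.min(0),q.max(0))
o=arm.get_obs()['tool_pos'];print('tip px',proj('w',[[o[0],o[1],o[2]-.073]],c), np.array(c['R']).round(3).tolist(), (-np.array(c['R']).T@c['t']))
E
python3 m.py
```

```text
(array([310.70920563, 153.71182251]), (61.97612762451172, 62.93724822998047), (39, 72, 64, 64))
stand w [0.50321662 0.23947171 0.035     ]
cup w z.045 [0.4954605  0.21848109 0.045     ]
(array([271.16590309, 257.47432137]), (20.32947540283203, 20.561954498291016), (21, 17, 21, 21)) cup top [0.49849309 0.21805214 0.045     ] stand top [0.50525656 0.23668292 0.035     ]
[249.09153116  55.95859057] [377.9556553  189.73493309]
[271.89889553  81.52441015] [355.08069077 167.842386  ]
[278.50795135 120.49845809] [342.8067979  185.92267732]
tip px [[317.28971623 320.35722157]] [[0.969, -0.247, -0.0], [-0.233, -0.916, 0.328], [-0.081, -0.318, -0.945]] [0.50882299 0.24921611 0.37453963]
```

Both views agree: the cup is at about (0.4965,0.218) and the stand's middle at about (0.504,0.237), so the push is 20 mm at 69°. I'll turn the tool the last 7°, line up 55 mm behind the cup and go down.

{"name": "play_rows", "arguments": {"deltas": [{"dx": 0, "dy": 0, "dz": 0, "wx": 0, "wy": 0, "wz": 0.038}, {"dx": -0.033, "dy": -0.092, "dz": 0, "wx": 0, "wy": 0, "wz": 0}, {"dx": 0, "dy": 0, "dz": 0.25, "wx": 0, "wy": 0, "wz": 0}, {"dx": 0, "dy": 0, "dz": 0.25, "wx": 0, "wy": 0, "wz": 0}, {"dx": 0, "dy": 0, "dz": 0.25, "wx": 0, "wy": 0, "wz": 0}, {"dx": 0, "dy": 0, "dz": 0.25, "wx": 0, "wy": 0, "wz": 0}, {"dx": 0, "dy": 0, "dz": 0.25, "wx": 0, "wy": 0, "wz": 0}, {"dx": 0, "dy": 0, "dz": 0.2, "wx": 0, "wy": 0, "wz": 0}, {"dx": 0, "dy": 0, "dz": 0.1, "wx": 0, "wy": 0, "wz": 0}, {"dx": 0, "dy": 0, "dz": 0, "wx": 0, "wy": 0, "wz": 0}, {"dx": 0, "dy": 0, "dz": 0, "wx": 0, "wy": 0, "wz": 0}, {"dx": 0, "dy": 0, "dz": 0, "wx": 0, "wy": 0, "wz": 0}], "jaw": 0, "force": 20}}

```text
t: 3.98
tool_pos: [0.4774, 0.1673, 0.1192]
tcp_rot: [-2.594, -1.773, -0.002]
ft_force: [0.2, -0.3, 0.2]
grip_width: -0.0002
grip_force: 0.0
```

```bash
python3 - <<'E'
from h import *
from scipy.spatial.transform import Rotation as Ro
o=arm.get_obs();R=Ro.from_rotvec(o['tcp_rot']).as_matrix();print(o['t'],o['tool_pos'],R.round(3).tolist())
C=np.array([.4965,.2183,0]);S=np.array([.504,.237,0]);p=np.array(o['tool_pos'])
print('cup in tool',R.T@(C-p),'stand in tool',R.T@(S-p))
c=arm.camera_info('wrist');w=arm.capture('wrist');s=arm.capture('scene')
for n,i in zip('ws',(w,s)): cv2.imwrite(f'pics/{n}2.png',i[:,:,::-1])
import pickle;pickle.dump(c,open('w2.pkl','wb'))
q=proj('scene',[[.5,.2,.05]])[0];x,y=q.astype(int);s=s[y-75:y+75,x-100:x+100,::-1]
a=cv2.resize(np.ascontiguousarray(s),(533,400),interpolation=cv2.INTER_CUBIC); b=cv2.resize(w[:,:,::-1],(533,400)) 
v=np.vstack([cv2.resize(a,(400,300)),cv2.resize(b,(400,300))]);cv2.imwrite('pics/v2.png',v)
E
```

```text
3.9833 [0.47737331 0.16725533 0.11915652] [[0.363, 0.932, 0.001], [0.932, -0.363, 0.001], [0.001, 0.001, -1.0]]
cup in tool [ 0.05435718 -0.00081218  0.11922374] stand in tool [ 0.07450414 -0.00061356  0.11924903]
```

View pics/v2.png

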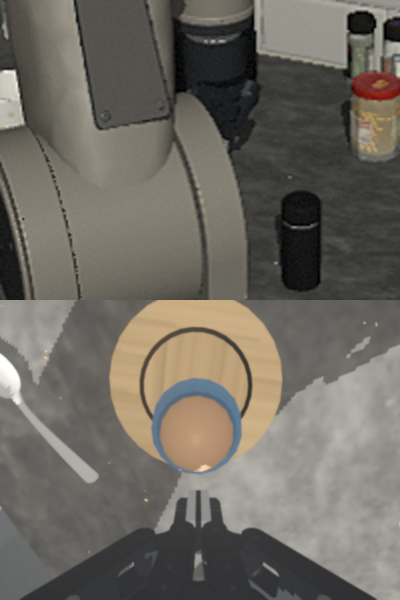

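In the scene crop (upper half) the arm hides the stand. In the wrist view (lower half) the ring's centre is at x≈196, the cup's at x≈197 and the fingertip's at x≈198, so all three line up. I'll go down to 6 mm above the stand's top and push gently about half the way.

{"name": "play_rows", "arguments": {"deltas": [{"dx": 0, "dy": 0, "dz": 0.043, "wx": 0, "wy": 0, "wz": 0}, {"dx": 0, "dy": 0, "dz": 0, "wx": 0, "wy": 0, "wz": 0}, {"dx": 0.017, "dy": 0, "dz": 0, "wx": 0, "wy": 0, "wz": 0}, {"dx": 0.017, "dy": 0, "dz": 0, "wx": 0, "wy": 0, "wz": 0}, {"dx": 0.017, "dy": 0, "dz": 0, "wx": 0, "wy": 0, "wz": 0}, {"dx": 0.017, "dy": 0, "dz": 0, "wx": 0, "wy": 0, "wz": 0}, {"dx": 0.017, "dy": 0, "dz": 0, "wx": 0, "wy": 0, "wz": 0}, {"dx": 0.017, "dy": 0, "dz": 0, "wx": 0, "wy": 0, "wz": 0}, {"dx": 0.01, "dy": 0, "dz": 0, "wx": 0, "wy": 0, "wz": 0}, {"dx": 0.01, "dy": 0, "dz": 0, "wx": 0, "wy": 0, "wz": 0}, {"dx": 0.01, "dy": 0, "dz": 0, "wx": 0, "wy": 0, "wz": 0}, {"dx": 0.01, "dy": 0, "dz": 0, "wx": 0, "wy": 0, "wz": 0}, {"dx": 0.01, "dy": 0, "dz": 0, "wx": 0, "wy": 0, "wz": 0}, {"dx": 0.01, "dy": 0, "dz": 0, "wx": 0, "wy": 0, "wz": 0}, {"dx": 0.01, "dy": 0, "dz": 0, "wx": 0, "wy": 0, "wz": 0}, {"dx": 0.01, "dy": 0, "dz": 0, "wx": 0, "wy": 0, "wz": 0}, {"dx": 0, "dy": 0, "dz": 0, "wx": 0, "wy": 0, "wz": 0}, {"dx": 0, "dy": 0, "dz": 0, "wx": 0, "wy": 0, "wz": 0}], "jaw": 0, "force": 20}}

```text
t: 5.58
tool_pos: [0.4848, 0.1873, 0.1128]
tcp_rot: [2.594, 1.773, 0.0]
ft_force: [0.1, 0.4, -0.1]
grip_width: -0.0002
grip_force: 0.0
```

```bash
cat > look.py <<'E'
import sys
from h import *
from scipy.spatial.transform import Rotation as Ro
n=sys.argv[1]
o=arm.get_obs();R=Ro.from_rotvec(o['tcp_rot']).as_matrix();p=np.array(o['tool_pos']);c=arm.camera_info('wrist');w=arm.capture('wrist')[:,:,::-1]
cv2.imwrite(f'pics/w{n}.png',w);print(o['t'],p,o['ft_force'])
# overlay the stand's ring and edge as expected, and foot from blue mask
S=np.array([.504,.237,0]); a=np.linspace(0,6.28,73)
q=proj('w',np.c_[S[0]+.055*np.cos(a),S[1]+.055*np.sin(a),0*a+.035],c); print('stand pred',q.min(0),q.max(0))
q=proj('w',np.c_[S[0]+.0355*np.cos(a),S[1]+.0355*np.sin(a),0*a+.035],c); print('ring pred',q.min(0),q.max(0))
m=cv2.inRange(cv2.cvtColor(w,cv2.COLOR_BGR2HSV),(95,38,30),(125,255,255));nn,l,st,_=cv2.connectedComponentsWithStats(m);i=1+st[1:,4].argmax();print('blue box',st[i])
x,y,W,H,_=st[i]
print('foot width est: left/right in tool y:',[(R.T@(ray('w',(u,y+H/2),.043,c)-p))[:2].round(4).tolist() for u in(x,x+W)])
E
python3 look.py 3
```

```text
5.5833 [0.48478501 0.1873206  0.11276343] [ 0.05706784  0.43052728 -0.11265674]
stand pred [178.98589977  43.55985592] [457.74204435 319.58924725]
ring pred [228.30379734 101.73400852] [408.27427717 279.29975439]
blue box [ 244  170  144  142 6310]
foot width est: left/right in tool y: [[0.0376, -0.029], [0.0376, 0.0269]]
```

View pics/w3.png

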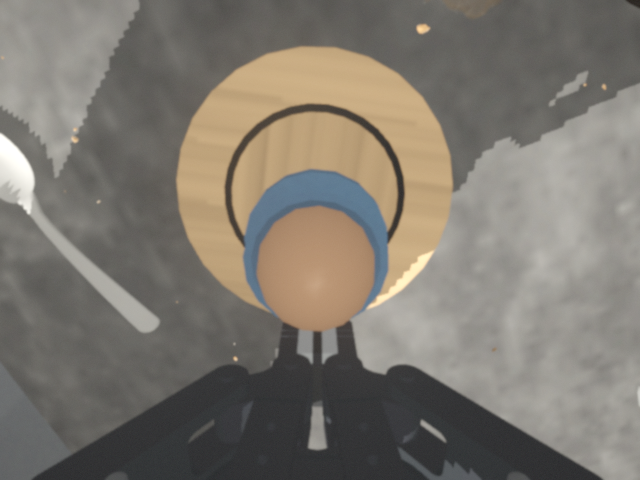

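In the wrist view the ring spans x 226–404, with its top at y≈103. The cup's foot spans x 244–388, with its far edge at y=170. Sideways both are centred at about 315, so only the distance along x is left to measure.

```bash
cat >> look.py <<'E'
def T(px,z): return R.T@(ray('w',px,z,c)-p)
if len(sys.argv)>3:
    r,s=float(sys.argv[2]),float(sys.argv[3])
    f=T((x+W/2,y),.0475)[0]-.027;print('cup x',f,'ring x',T((315,r),.035)[0]-.0355,'stand x',T((315,s),.035)[0]-.055)
    print('lat', (T((x,y+H*.55),.0475)[1]+T((x+W,y+H*.55),.0475)[1])/2,'ring lat',T((315,190),.035)[1])
E
python3 look.py 4 103.5 46
```

```text
5.6333 [0.48477681 0.18729076 0.11277495] [ 0.24482106 -0.05760085 -0.37355366]
stand pred [178.96757451  43.45059685] [457.72819984 319.50521898]
ring pred [228.28631809 101.62839857] [408.2594378  279.21094925]
blue box [ 244  170  144  145 6321]
foot width est: left/right in tool y: [[0.037, -0.0291], [0.037, 0.027]]
cup x 0.03859747447635879 ring x 0.05262722052499485 stand x 0.05244842874926437
lat -0.0010419195331539712 ring lat -0.0014553366354391906
```

The cup is touching the finger (11.6 mm from foot edge to TCP axis) and has moved 6 mm. About 14 mm is left, so I'll push 12 mm and measure again.

{"name": "play_rows", "arguments": {"deltas": [{"dx": 0.01, "dy": 0, "dz": 0, "wx": 0, "wy": 0, "wz": 0}, {"dx": 0.01, "dy": 0, "dz": 0, "wx": 0, "wy": 0, "wz": 0}, {"dx": 0.01, "dy": 0, "dz": 0, "wx": 0, "wy": 0, "wz": 0}, {"dx": 0.01, "dy": 0, "dz": 0, "wx": 0, "wy": 0, "wz": 0}, {"dx": 0.01, "dy": 0, "dz": 0, "wx": 0, "wy": 0, "wz": 0}, {"dx": 0.01, "dy": 0, "dz": 0, "wx": 0, "wy": 0, "wz": 0}, {"dx": 0.01, "dy": 0, "dz": 0, "wx": 0, "wy": 0, "wz": 0}, {"dx": 0.01, "dy": 0, "dz": 0, "wx": 0, "wy": 0, "wz": 0}, {"dx": 0.01, "dy": 0, "dz": 0, "wx": 0, "wy": 0, "wz": 0}, {"dx": 0.01, "dy": 0, "dz": 0, "wx": 0, "wy": 0, "wz": 0}, {"dx": 0, "dy": 0, "dz": 0, "wx": 0, "wy": 0, "wz": 0}, {"dx": 0, "dy": 0, "dz": 0, "wx": 0, "wy": 0, "wz": 0}], "jaw": 0, "force": 20}}

```text
t: 6.68
tool_pos: [0.4892, 0.1985, 0.1128]
tcp_rot: [-2.594, -1.773, -0.0]
ft_force: [-0.4, 0.8, -0.1]
grip_width: -0.0002
grip_force: 0.0
```

```bash
python3 look.py 5
```

```text
6.6833 [0.4891581  0.19854315 0.11275825] [-0.41692368  0.81097588 -0.12924746]
stand pred [182.38052108  79.99681141] [454.27276715 342.87942451]
ring pred [230.50043925 135.5692656 ] [406.00524292 304.57352884]
blue box [ 242  170  147  138 6262]
foot width est: left/right in tool y: [[0.0384, -0.0298], [0.0384, 0.0273]]
```

View pics/w5.png

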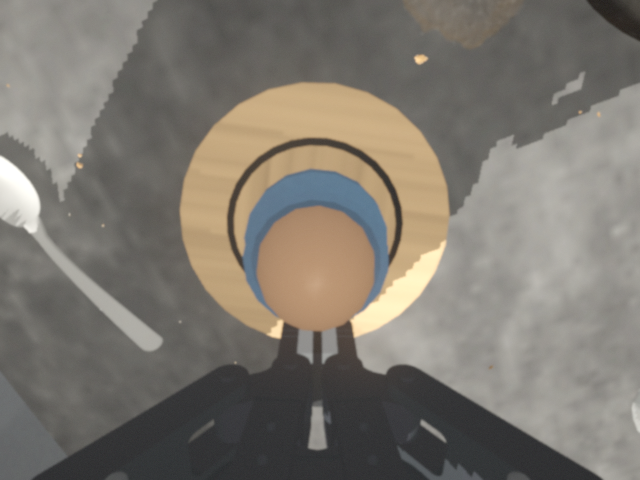

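The ring's top edge is now at y≈138 and the stand's top edge at y≈81. The foot's far edge is at y=170, and it's still centred sideways at about 315.

```bash
python3 look.py 6 138 81
```

```text
6.7333 [0.48914129 0.19852648 0.1127719 ] [ 0.7525832  -0.3912377  -0.89007028]
stand pred [182.35947745  79.84855971] [454.27038331 342.77590246]
ring pred [230.482648   135.42955969] [405.99914333 304.46300827]
blue box [ 242  170  147  138 6263]
foot width est: left/right in tool y: [[0.0384, -0.0297], [0.0384, 0.0273]]
cup x 0.03856822606693115 ring x 0.04028084493073641 stand x 0.04082530873254212
lat -0.001219815318526541 ring lat -0.0014442598003234133
```

About 2 mm is left. I'll make that last nudge, draw straight back, rise and look.

{"name": "play_rows", "arguments": {"deltas": [{"dx": 0.009, "dy": 0, "dz": 0, "wx": 0, "wy": 0, "wz": 0}, {"dx": 0.009, "dy": 0, "dz": 0, "wx": 0, "wy": 0, "wz": 0}, {"dx": 0, "dy": 0, "dz": 0, "wx": 0, "wy": 0, "wz": 0}, {"dx": 0, "dy": 0, "dz": 0, "wx": 0, "wy": 0, "wz": 0}, {"dx": -0.02, "dy": 0, "dz": 0, "wx": 0, "wy": 0, "wz": 0}, {"dx": -0.05, "dy": 0, "dz": 0, "wx": 0, "wy": 0, "wz": 0}, {"dx": -0.1, "dy": 0, "dz": 0, "wx": 0, "wy": 0, "wz": 0}, {"dx": -0.15, "dy": 0, "dz": 0, "wx": 0, "wy": 0, "wz": 0}, {"dx": -0.1, "dy": 0, "dz": 0, "wx": 0, "wy": 0, "wz": 0}, {"dx": 0, "dy": 0, "dz": -0.2, "wx": 0, "wy": 0, "wz": 0}, {"dx": 0, "dy": 0, "dz": -0.25, "wx": 0, "wy": 0, "wz": 0}, {"dx": 0, "dy": 0, "dz": -0.25, "wx": 0, "wy": 0, "wz": 0}, {"dx": 0, "dy": 0, "dz": -0.2, "wx": 0, "wy": 0, "wz": 0}, {"dx": 0, "dy": 0, "dz": 0, "wx": 0, "wy": 0, "wz": 0}, {"dx": 0, "dy": 0, "dz": 0, "wx": 0, "wy": 0, "wz": 0}, {"dx": 0, "dy": 0, "dz": 0, "wx": 0, "wy": 0, "wz": 0}], "jaw": 0, "force": 20}}

```text
t: 8.12
tool_pos: [0.471, 0.1529, 0.2204]
tcp_rot: [-2.594, -1.772, 0.0]
ft_force: [-0.2, 0.1, -0.7]
grip_width: 0.0
grip_force: 0.0
```

```bash
python3 look.py 7; python3 - <<'E'
from h import *
t=cv2.imread('pics/w7.png');m=cv2.inRange(cv2.cvtColor(t,cv2.COLOR_BGR2HSV),(95,38,30),(125,255,255));n,l,s,_=cv2.connectedComponentsWithStats(m);i=1+s[1:,4].argmax();x,y,W,H,_=s[i]
x0=max(0,x+W//2-100);y0=max(0,y+H//2-75);print(x0,y0);cv2.imwrite('pics/c7.png',cv2.resize(t[y0:y0+150,x0:x0+200],None,fx=4,fy=4,interpolation=cv2.INTER_CUBIC))
E
```

```text
8.1167 [0.47104672 0.1529181  0.22040211] [-0.2055999   0.14901962 -0.68831033]
stand pred [231.57203284   6.82396269] [405.24798947 189.69891106]
ring pred [262.37000746  42.49755725] [374.51148915 160.50257853]
blue box [ 274   58   87   92 2079]
foot width est: left/right in tool y: [[0.0901, -0.0271], [0.0901, 0.0263]]
217 29
```

View pics/c7.png

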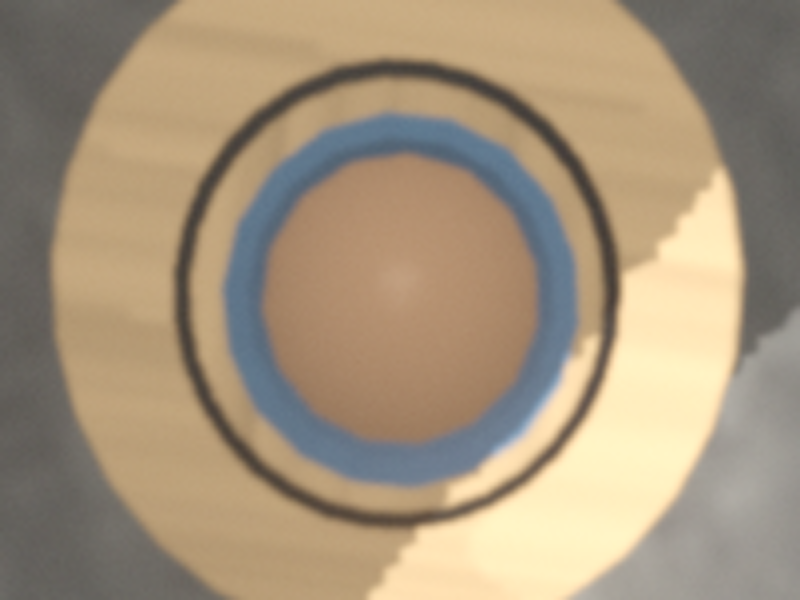

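From above, the ring's centre in the crop is at (398,292) and the foot's at (401,300), so the cup is about 1–2 mm off. The whole foot lies inside the ring and the egg is upright, with the hand well clear. I'll hand it in.

```bash
python3 -c "
from workcell import arm
print(arm.hand_in())"
```

```text
the job is handed in; nothing more can be done
None
```

I pushed the blue egg cup to within about 2 mm of the middle of its ring, measured from the last wrist picture, with the egg upright and the hand clear; I handed the job in after about 8 s, and no verdict came back.

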